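# Set a spindle pulley on its shaft flat and hold it home

### The job

On the jeweller's bench, pinch the upright spindle shaft between your fingers and turn it until its set-screw flat lies squarely under a finger and faces the forked key rest. Then slip the grooved pulley over the shaft, hub up, with its set-screw over that flat and pointing at the fork, and press it down against the spring until it is fully home. Finish while still gripping it and holding it down there, ready for its screw to be tightened, and leave the other things on the bench as they are.

Things in the scene. Friction and masses are not known exactly. Their poses are not given: they have to be found in the camera images.
- spindle: Grey cast spindle stand, fixed to the bench; place, side and yaw vary. Origin on the upright shaft's axis at bench level, z up, -x towards the fork. Casting x -85 to +50, y -50 to +50, 36 mm high, with a boss of radius 24 mm up to 50 mm. The steel shaft (22 mm diameter, one flat) is bare from the spring plate, 64 mm up, to its top, 122 mm up (last 3 mm tapered).
- fork (a point): Middle of the notch of the forked key rest, a grey post 30 mm wide and 12 mm thick with two prongs, top at z = 94 mm, 77 mm from the shaft axis on the stand's -x side. The set-screw, once home, is level with this notch.
- shaft (a joint): Turn of the shaft about its upright axis, rad, positive counter-clockwise from above; 0 when the flat faces the fork; starts 0.5 to 2.2. It turns with light friction (0.03 N m), stays where it is left, and can go from -3.1 to 3.1.
- flat (a point): The shaft's set-screw flat (solid shaft_c1; the round remainder is shaft_c0), 17 mm wide, up to the shaft's top. Origin in mid-width, 6 mm from the shaft axis, 88 mm above the bench; its -x is the outward normal, z up. Across the flat the shaft measures 17 mm, elsewhere up to 22 mm. Fingers closed within about 45 degrees of square swing the shaft until the flat lies against a pad.
- spring (a joint): How far the dark steel spring plate (radius 21 mm) round the shaft is pressed down: 0 m up (top at z = 64 mm), 0.008 m is the stop (top at z = 56 mm). It needs about 4 N to start and 11 N to reach the stop, and springs back.
- pulley: Aluminium V-belt pulley, about 0.14 kg, hub up on the bench; place, side and yaw (-0.9 to 0.9) vary. Origin at the middle of its underside, z up. Flange radius 30 mm from z 0 to 18 mm, then a hub of radius 19 mm (37 mm across its y, where it is best gripped) from z 18 to 40 mm. A 25 mm bore goes right through. The set-screw is on the hub's -x side.
- screw (a point): Outer end of the pulley's brass set-screw head (9 mm across), 27 mm from the pulley's axis along its -x, 30 mm above its underside. Inside the bore the screw's 4 mm thick tip stands 7.5 mm from the axis, so the pulley goes down the shaft only with the screw over the flat.
- tweezers: Bystander: steel tweezers lying flat, 130 mm long, 6 mm high; origin at the middle of the underside.
- spacer: Bystander: plain aluminium spacer ring without flange or screw, 36 mm across, 10 mm high; origin at the centre of the underside.
- burnisher: Bystander: burnisher with a wooden handle, 150 mm long, 24 mm thick; origin under its middle, steel to its +x.
- filestone: Bystander: dark steel block with a grey stone on top, 100 x 60 x 34 mm; origin at the centre of the underside.
- jar: Bystander: white jar with black lid, 80 mm across, 95 mm high; origin at the centre of the underside.
- tin: Bystander: flat olive tin, 114 x 84 x 29 mm; origin at the centre of the underside.
- oilpot: Bystander: brass pot, 64 mm across, 72 mm high; origin at the centre of the underside.
- pliers: Bystander: pliers with red handles, about 125 mm long, 12 mm high; origin under the pivot, jaws to +x.

How it is judged:
By the outcome, as a careful person would: the job done as asked, in the order asked, and still so for the second after the job is handed in, while the arm keeps its last pose, push and grip.
It also fails if it takes over 61 s, if anything falls off the work surface, if the arm or the gripper's body presses on something with over 40 N, if the wrist force passes 120 N, or if a joint passes its speed limit or range.

### The arm

A 6-joint arm with a two-finger parallel gripper is mounted at the origin on the work surface. World frame = base frame: x ahead of the robot, y to its left, z up, the work surface at z = 0. Lengths are in m, angles in rad, forces in N, time in s.
With the tool pointing down it reaches from about 0.375 to 0.925 m from the base axis. Payload 5.7 kg.
Tool frame: the origin (TCP) lies midway between the tips of the shut fingers; the grasp point (between the pads) lies 19 mm behind it (r.hold_point_z is the distance from the TCP to the grasp point, in m); z points along the fingers, y is the line along which they close (so a half turn about z gives the same grasp; the last joint's range is limited). The gripper opens to 88 mm and grips with 3 to 60 N. Pads are 20 mm wide; open, the fingers measure 115 mm over their backs; the gripper's body (75 mm by 178 mm) begins 61 mm behind the grasp point.
Start: joints at [-1.274, 0.359, 1.51, -0, 1.272, -0.115], TCP at [0.24, -0.55, 0.223] pointing down, gripper open.
Joint ranges: [-2.97, 2.97], [-1.01, 2.36], [0.21, 2.38], [-0.96, 4.11], [0.2, 2.71], [-2.98, 2.98]. Speed limits (rad/s): [2.39, 2.39, 3.14, 3.14, 3.14, 3.14].

### API

Orientations are given as a unit quaternion [w, x, y, z].
In Python, from bench import r gives the robot as it stands.
- The arm moves only by the tool play_rows, never from a script. Its argument "plan" is text: rows parted by semicolons, each of 7 numbers parted by spaces: the shift along the world's x, y, z in units of 50 mm (1.0 is 50 mm), then the turn, a rotation vector about the world's x, y, z in units of 8 degrees (1.0 is 8 degrees), then the finger opening in mm, from 0 to 87.8. A call has 1 to 12 rows; each row shifts and turns the commanded pose from where the row before left it; what a row does not reach is not made up. A row lasts 1/8 s, in which the tool goes at most 62.5 mm and 10.7 degrees, less where a joint would pass 70% of its speed; a pose out of reach is approached as far as the arm can. A call is refused whole if a number of a shift passes 1 or a number of a turn 1, either way. A call with a gripper value outside its range is refused whole. The fingers move at their own pace and stop on an object; "squeeze" is the grip in N (left out, the last holds). Time passes only in rows, so rows that do not move let the fingers close. It gives the time, the measured TCP pose, the force, the opening and the grip force at its end, in the units of the state.
- r.read_state(): the state, without advancing time (a new reading comes with each control period).
- r.camera(name): name is "side" or "top"; returns the picture (400x640x3 uint8, red, green, blue); there is no depth.
- r.camera_info(name): a dict with "fx", "fy", "cx", "cy" (pixels), "D" ([k1, k2, p1, p2, k3] as OpenCV has them; the pictures are not rectified), "R" (3x3) and "t" (3): a world point X has camera coordinates R X + t. Camera axes: x right, y down, z forward; pixel columns grow to the right and rows downward; lengths in m; the calibration is good to about 2 mm. A picture is of the moment at which its call begins. camera_info takes no time and is no camera call.
- r.close_job(): hands the job in; it is judged then, once.
The state is a dict: "clock": time; "q": joint angles; "qd": joint speeds; "joint_torque": joint torques, N m; "tcp_pos": TCP position; "tcp_rot": TCP orientation; "wrist_force": force on the tool from outside, world axes, zero at the start; "ft_torque": the same for the moment, N m; "finger_gap": finger opening in m; "finger_force": force on a finger pad.
Only numpy, scipy, OpenCV 4.12 (cv2) and the standard library are available. Lean on these libraries where they do the work, as an engineer would, in place of code of your own. Each camera call takes 0.05 s, during which the arm holds its last target. There are 200 camera calls.

## Working session

There is one attempt and no reset: what is moved stays moved. The work goes in short steps, Python scripts to look and compute and a tool call to move; the robot and the scene stay as the last step left them, time stands still between calls to the robot, and variables do not carry over. Pictures are saved under pics/ and viewed, at most 10 in all, crops included, and the job is handed in when it is done.

Besides the shell and the picture viewer there is one more tool, called after ">>>" by a JSON object that holds its "method" and its "body", one argument or row to a line. play_rows: Moves the arm, as the interface text tells. Its arguments: {"type":"object","properties":{"plan":{"type":"string"},"squeeze":{"type":"number"}},"required":["plan"]}

```bash
mkdir -p pics
python3 - <<'E'
from bench import r
import cv2,numpy as np
for n in("side","top"):
    im=r.camera(n); cv2.imwrite(f"pics/{n}0.png",cv2.cvtColor(im,cv2.COLOR_RGB2BGR))
    i=r.camera_info(n); R=np.array(i["R"]);print(n,i["fx"],i["cx"],i["cy"],i["D"],(-R.T@np.array(i["t"])).round(3),R.round(3).tolist())
s=r.read_state();print(s["tcp_pos"],s["tcp_rot"],s["finger_gap"],s["clock"])
E
```

```text
side 419.0418506085049 320.1463380134118 201.12779634684867 [-0.09851254  0.          0.          0.          0.        ] [ 0.473 -1.015  1.   ] [[0.997, -0.082, 0.016], [-0.043, -0.671, -0.74], [0.071, 0.737, -0.672]]
top 500.05483408879246 317.7198653615373 197.0406409110276 [0.03102143 0.         0.         0.         0.        ] [ 0.36  -0.017  1.442] [[0.027, -1.0, 0.01], [-0.989, -0.028, -0.148], [0.149, -0.005, -0.989]]
[ 0.23996524 -0.54926658  0.22192028] [-7.89623649e-04  9.78877404e-01  2.04446568e-01 -7.72078352e-05] 0.08800473059525861 0.1
```

View pics/side0.png

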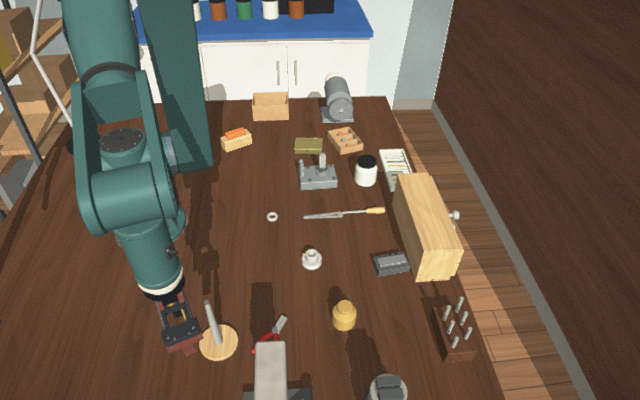

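View pics/top0.png

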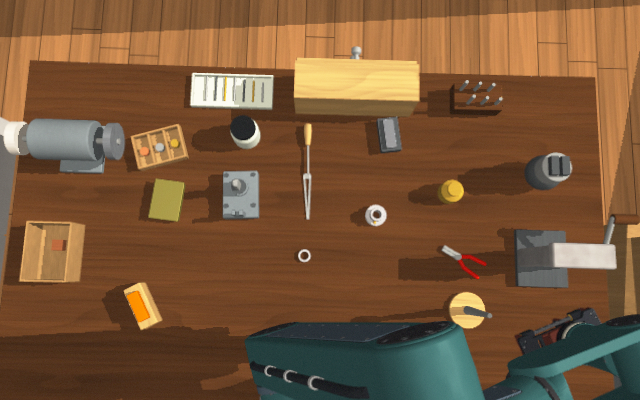

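The side view shows the spindle at (320,175) and the pulley at (312,259). In the top view they are at (240,190) and (376,215), and the fork is on the robot side, near (238,212). I'll enlarge these next.

Run:
```python
import cv2,numpy as np
t=cv2.imread("pics/top0.png");s=cv2.imread("pics/side0.png")
def c(im,x,y,w,h): return cv2.resize(im[y:y+h,x:x+w],(400,300),interpolation=cv2.INTER_CUBIC)
o=np.vstack([np.hstack([c(t,204,164,80,60),c(t,356,200,40,30)]),np.hstack([c(s,278,143,80,60),c(s,292,244,40,30)])])
cv2.imwrite("pics/c0.png",o)
```

```text
(no output)
```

View pics/c0.png

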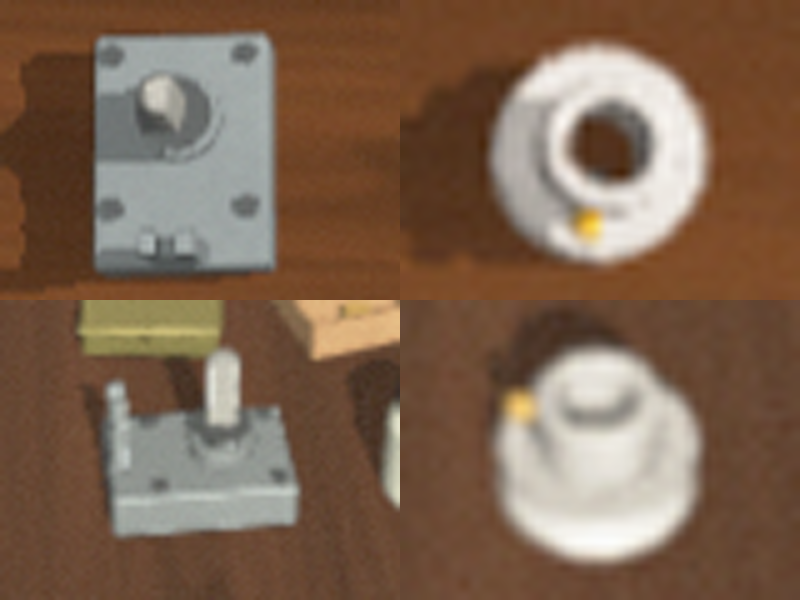

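The spindle stand is nearly square to the world axes, with the fork facing the robot. The brass screw on the pulley shows at crop (588,226) from the top and (519,406) from the side. Next I triangulate these points.

```bash
cat > h.py <<'E'
import cv2,numpy as np
from bench import r
from scipy.optimize import least_squares
I={n:r.camera_info(n) for n in("side","top")}
def proj(n,X):
    i=I[n];K=np.array([[i["fx"],0,i["cx"]],[0,i["fy"],i["cy"]],[0,0,1.]])
    R=np.array(i["R"]);return cv2.projectPoints(np.atleast_2d(np.array(X,float)),cv2.Rodrigues(R)[0],np.array(i["t"],float),K,np.array(i["D"],float))[0][:,0]
def tri(pt,ps):
    f=lambda X:np.r_[(proj("top",X)[0]-pt)/1.2,(proj("side",X)[0]-ps)]
    s=least_squares(f,[.4,0,.05]);return s.x,np.abs(s.fun).max()
def frame(p,X):
    c,s=np.cos(p[2]),np.sin(p[2]);X=np.atleast_2d(np.array(X,float))
    return np.c_[p[0]+c*X[:,0]-s*X[:,1],p[1]+s*X[:,0]+c*X[:,1],X[:,2]]
E
python3 - <<'E'
from h import *
for k,a,b in [("shafttop",(236,182.4),(322.4,154.6)),("fork",(237.4,213),(301.4,160)),("cast -x-y",(258.8,217.6),(300.8,182.4)),("cast +x-y",(258,170.8),(333.6,164.6)),("screw",(374.8,222.6),(303.9,254.6)),("hubtop",(377,214.5),(311.8,253.3))]:
    x,e=tri(np.array(a),np.array(b));print(k,x.round(4),e.round(2))
# spindle fit
L=[("top",(0,0,.122),(236,182.4)),("side",(0,0,.122),(322.4,154.6)),("top",(-.077,0,.094),(237.4,213)),
("top",(-.085,-.05,.036),(258.8,217.6)),("side",(-.085,-.05,.036),(300.8,182.4)),("top",(.05,-.05,.036),(258,170.8)),("side",(.05,-.05,.036),(337.8,181)),
("top",(.05,.05,.036),(223.2,171.4)),("top",(-.085,.05,.036),(223.2,218))]
L[6]=("side",(.05,-.05,.036),(337.8,181)) 
def res(p,L):return np.concatenate([proj(n,frame(p,X))[0]-u for n,X,u in L])
for drop in (None,6,4):
    M=[l for i,l in enumerate(L) if i!=drop]
    s=least_squares(res,[.37,.22,0],args=(M,),loss="soft_l1");print("sp",s.x.round(4),res(s.x,M).reshape(-1,2).round(1).tolist())
P=[("top",(0,0,.04),(377,214.5)),("side",(0,0,.04),(311.8,253.3)),("top",(-.025,0,.03),(374.8,222.6)),("side",(-.025,0,.03),(303.9,254.6))]
s=least_squares(res,[.3,-.16,0],args=(P,));print("pu",s.x.round(4),s.fun.reshape(-1,2).round(1).tolist())
E
```

```text
shafttop [0.5931 0.1957 0.12  ] 0.3
fork [0.515  0.1906 0.1028] 1.06
cast -x-y [0.5103 0.1395 0.0416] 0.86
cast +x-y [0.6272 0.1387 0.1169] 0.34
screw [ 0.5055 -0.1882  0.0307] 0.54
hubtop [ 0.5284 -0.193   0.0403] 0.79
sp [0.5915 0.195  0.0535] [[0.1, 0.1], [-0.7, -0.3], [0.3, -0.6], [-0.2, -0.4], [-1.1, 1.2], [0.2, -0.6], [-1.0, -0.2], [-0.1, -0.4], [-0.2, 0.1]]
sp [0.5912 0.1951 0.0522] [[0.1, 0.2], [-0.8, -0.3], [0.3, -0.5], [-0.3, -0.3], [-1.2, 1.2], [0.2, -0.5], [-0.1, -0.3], [-0.3, 0.1]]
sp [0.5912 0.1949 0.0525] [[0.2, 0.2], [-0.8, -0.3], [0.4, -0.5], [-0.2, -0.3], [0.2, -0.5], [-1.1, -0.1], [-0.1, -0.3], [-0.2, 0.2]]
pu [ 0.5288 -0.1932 -0.2149] [[0.0, -1.1], [-0.5, 0.2], [-0.2, -0.3], [-0.8, 0.2]]
```

>>> {"method": "play_rows", "body": {
  "plan": "0 0 1 0 0 1 60;0 0 1 0 0 1 60;0.47 1 0 0 0 1 60;0.47 1 0 0 0 1 60;0.47 1 0 0 0 1 60;0.47 1 0 0 0 1 60;0.47 1 0 0 0 1 60;0.47 1 0 0 0 1 60;0.47 1 0 0 0 1 60;0.47 1 0 0 0 1 60;0.47 1 0 0 0 1 60;0.47 1 0 0 0 1 60",
  "squeeze": 15
}}

```text
clock: 1.6
tcp_pos: [0.4754, -0.048, 0.3224]
tcp_rot: [-0.0, 0.501, 0.865, -0.0]
wrist_force: [0.8, -0.0, -0.0]
finger_gap: 0.0599
finger_force: 0.0
```

```bash
cat >> h.py <<'E'
from scipy.spatial.transform import Rotation as Ro
def st():
    s=r.read_state();w,x,y,z=s["tcp_rot"];M=Ro.from_quat([x,y,z,w]).as_matrix()
    print("t",round(s["clock"],2),"p",np.round(s["tcp_pos"],4),"ty",np.degrees(np.arctan2(M[1,1],M[0,1])).round(2),"zax",M[:,2].round(3),"F",np.round(s["wrist_force"],1),"T",np.round(s["ft_torque"],2),"gap",round(s["finger_gap"]*1e3,2),"ff",np.round(s["finger_force"],1),"q6",round(s["q"][5],2))
    return s,M
E
python3 - <<'E'
from h import *
st()
g=cv2.GaussianBlur(cv2.cvtColor(cv2.imread("pics/top0.png"),cv2.COLOR_BGR2GRAY),(0,0),.7).astype(float)
def edge(rows,c0,c1,tr=False):
    a=g.T if tr else g; o=[]
    for y in rows:
        d=np.abs(np.diff(a[y,c0:c1]));k=d.argmax()
        w=d[max(k-1,0):k+2];o.append(c0+.5+(w*np.arange(max(k-1,0),max(k-1,0)+len(w))).sum()/w.sum())
    return np.polyfit(rows,o,1),np.std(np.array(o)-np.polyval(np.polyfit(rows,o,1),rows))
p0=np.array([.5915,.195,.0535])
for nm,a,s,A,B in [("right",edge(range(175,214),253,265),0,(-.085,-.05,.036),(.05,-.05,.036)),("back",edge(range(227,255),165,176,True),1,(.05,.05,.036),(.05,-.05,.036)),("front",edge(range(227,255),212,225,True),1,(-.085,.05,.036),(-.085,-.05,.036))]:
    for yaw in(.02,.05,.08):
        q=proj("top",frame([.5915,.195,yaw],[A,B]));d=q[1]-q[0]
        print(nm,a[0].round(4),round(a[1],2),yaw,"model slope",round(d[0]/d[1] if s==0 else d[1]/d[0],4), q.round(1).tolist())
E
```

```text
t 1.6 p [ 0.4754 -0.048   0.3224] ty 29.86 zax [-0. -0. -1.] F [ 0.8 -0.  -0. ] T [-0.02 -0.1   0.03] gap 59.94 ff 0.0 q6 -0.77
right [2.600000e-03 2.578247e+02] 0.03 0.02 model slope -0.0249 [[257.6, 217.8], [258.7, 170.8]]
right [2.600000e-03 2.578247e+02] 0.03 0.05 model slope 0.0055 [[258.5, 217.2], [258.2, 170.3]]
right [2.600000e-03 2.578247e+02] 0.03 0.08 model slope 0.0361 [[259.4, 216.7], [257.7, 169.8]]
back [-2.360000e-02  1.763372e+02] 0.11 0.02 model slope 0.0093 [[223.7, 170.5], [258.7, 170.8]]
back [-2.360000e-02  1.763372e+02] 0.11 0.05 model slope -0.0201 [[223.1, 171.0], [258.2, 170.3]]
back [-2.360000e-02  1.763372e+02] 0.11 0.08 model slope -0.0494 [[222.6, 171.5], [257.7, 169.8]]
front [1.668000e-01 1.751805e+02] 0.74 0.02 model slope 0.0076 [[222.0, 217.5], [257.6, 217.8]]
front [1.668000e-01 1.751805e+02] 0.74 0.05 model slope -0.0222 [[222.9, 218.0], [258.5, 217.2]]
front [1.668000e-01 1.751805e+02] 0.74 0.08 model slope -0.0519 [[223.8, 218.5], [259.4, 216.7]]
```

>>> {"method": "play_rows", "body": {
  "plan": "0.387 0.81 0 0 0 0.99 60;0.387 0.81 0 0 0 0.99 60;0.387 0.81 0 0 0 0.99 60;0.387 0.81 0 0 0 0.99 60;0.387 0.81 0 0 0 0.99 60;0.387 0.81 0 0 0 0.99 60;0 0 -1 0 0 0 50;0 0 -1 0 0 0 50;0 0 -1 0 0 0 50;0 0 -1 0 0 0 50;0 0 -0.5 0 0 0 50;0 0 -0.3 0 0 0 50"
}}

```text
clock: 3.1
tcp_pos: [0.5901, 0.1929, 0.0807]
tcp_rot: [-0.001, 0.112, 0.994, -0.001]
wrist_force: [-0.6, 0.7, -0.9]
finger_gap: 0.0501
finger_force: 0.0
```

Run:
```python
from h import *
st()
o=[]
for n,(x,y,w,h) in (("top",(204,164,80,60)),("side",(278,133,80,60))):
    im=cv2.cvtColor(r.camera(n),cv2.COLOR_RGB2BGR);o.append(cv2.resize(im[y:y+h,x:x+w],(400,300),interpolation=cv2.INTER_CUBIC))
cv2.imwrite("pics/d0.png",np.hstack(o))
```

```text
t 3.1 p [0.5901 0.1929 0.0807] ty 77.11 zax [-0.003 -0.001 -1.   ] F [-0.6  0.7 -0.9] T [ 0.03 -0.16 -0.02] gap 50.12 ff 0.0 q6 -1.14
```

View pics/d0.png

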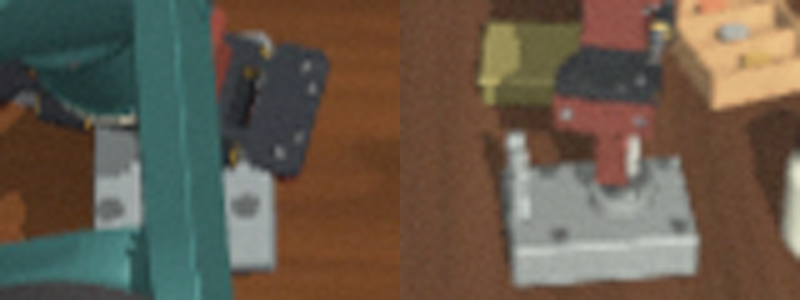

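The picture shows the fingers straddling the shaft, with the red finger at (615,160) and the bright shaft just to its right. Next I centre and close on it gently.

>>> {"method": "play_rows", "body": {
  "plan": "0.03 0.04 0 0 0 0 40;0 0 0 0 0 0 30;0 0 0 0 0 0 25;0 0 0 0 0 0 20;0 0 0 0 0 0 16;0 0 0 0 0 0 12;0 0 0 0 0 0 12;0 0 0 0 0 0 12",
  "squeeze": 12
}}

```text
clock: 4.2
tcp_pos: [0.595, 0.2006, 0.0839]
tcp_rot: [0.002, 0.113, 0.994, 0.004]
wrist_force: [1.9, 18.6, -3.7]
finger_gap: 0.0173
finger_force: 12.0
```

```bash
python3 -c "
from h import *
st()"
```

```text
t 4.2 p [0.595  0.2006 0.0839] ty 77.05 zax [ 0.005  0.008 -1.   ] F [ 1.9 18.6 -3.7] T [ 2.82 -0.49 -0.  ] gap 17.31 ff 12.0 q6 -1.14
```

Gap 17.3 mm: the flat is under a pad. The axis lies about 3 mm further in +y than I estimated. I'll take up the offset and turn the shaft to face the fork.

>>> {"method": "play_rows", "body": {
  "plan": "0.02 0.11 0 0 0 0 12;0.004 -0.005 0 0 0 -0.927 12;0.004 -0.005 0 0 0 -0.927 12;0.004 -0.005 0 0 0 -0.927 12;0.004 -0.005 0 0 0 -0.927 12;0.004 -0.005 0 0 0 -0.927 12;0.004 -0.005 0 0 0 -0.927 12;0.004 -0.005 0 0 0 -0.927 12;0.004 -0.005 0 0 0 -0.927 12;0.004 -0.005 0 0 0 -0.927 12;0.004 -0.005 0 0 0 -0.927 12;0 0 0 0 0 0 12"
}}

```text
clock: 5.7
tcp_pos: [0.5963, 0.1985, 0.0837]
tcp_rot: [0.0, 0.688, 0.725, 0.001]
wrist_force: [-1.6, 2.0, 6.1]
finger_gap: 0.0174
finger_force: 12.0
```

```bash
python3 -c "
from h import *
st()"
```

```text
t 5.7 p [0.5963 0.1985 0.0837] ty 3.01 zax [ 0.001  0.001 -1.   ] F [-1.6  2.   6.1] T [ 0.25  0.11 -0.01] gap 17.35 ff 12.0 q6 0.16
```

>>> {"method": "play_rows", "body": {
  "plan": "0 0 0 0 0 0 25;0 0 0 0 0 0 45;0 0 0 0 0 0 45;0 0 0.4 0 0 0 45;0 0 1 0 0 0 45;0 0 1 0 0 0 45;0 -1 0 0 0 1 50;0 -1 0 0 0 1 50;0 -1 0 0 0 1 50;0 -1 0 0 0 1 50"
}}

```text
clock: 6.95
tcp_pos: [0.5954, -0.0034, 0.2025]
tcp_rot: [-0.0, 0.46, 0.888, -0.0]
wrist_force: [-0.8, 0.5, 0.3]
finger_gap: 0.0501
finger_force: 0.0
```

Run:
```python
from h import *
s,M=st()
B={};m={}
for n,(x,y,w,h) in (("top",(350,190,52,50)),("side",(286,238,52,40))):
    im=cv2.imread(f"pics/{n}0.png")
    c=im[y:y+h,x:x+w].astype(float);b,g,rr=c[...,0],c[...,1],c[...,2]
    sat=np.clip(rr-b-70,0,None)*(rr>165)   # brass
    n_,l,stt,ct=cv2.connectedComponentsWithStats((sat>0).astype(np.uint8))
    k=1+stt[1:,4].argmax();wt=sat*(l==k);Y,X=np.mgrid[:h,:w]
    B[n]=np.array([x+(wt*X).sum()/wt.sum(),y+(wt*Y).sum()/wt.sum()])
    wm=((b>110)).astype(np.uint8)
    n_,l,stt,ct=cv2.connectedComponentsWithStats(wm);k=1+stt[1:,4].argmax()
    cn=max(cv2.findContours((l==k).astype(np.uint8),0,1)[0],key=cv2.contourArea)
    hull=cv2.convexHull(cn)
    print(n,"brass",B[n].round(2),"bbox",stt[k][:4]+np.array([x,y,0,0]),"area",stt[k,4]);m[n]=hull[:,0]+np.array([x,y])
x,e=tri(B["top"],B["side"]);print("screw",x.round(4),e.round(2))
# silhouette fit
th=np.linspace(0,2*np.pi,60)
def mask(n,p):
    P=np.concatenate([np.c_[p[0]+R*np.cos(th),p[1]+R*np.sin(th),0*th+z] for R,z in((.03,0),(.03,.018),(.019,.018),(.019,.04))])
    return proj(n,P)
for n in m:
    for p in ((.5288,-.1932),(.531,-.190)):
        q=mask(n,p);print(n,p,"model bbox",q.min(0).round(1),q.max(0).round(1),"obs",m[n].min(0),m[n].max(0))
# after release look at shaft
for n in("top","side"): cv2.imwrite(f"pics/{n}1.png",cv2.cvtColor(r.camera(n),cv2.COLOR_RGB2BGR))
t=cv2.imread("pics/top1.png");s_=cv2.imread("pics/side1.png")
c=lambda im,x,y,w,h:cv2.resize(im[y:y+h,x:x+w],(400,300),interpolation=cv2.INTER_CUBIC)
cv2.imwrite("pics/e0.png",np.hstack([c(t,212,166,56,42),c(s_,292,143,56,42)]))
```

```text
t 6.95 p [ 0.5954 -0.0034  0.2025] ty 35.26 zax [-0. -0. -1.] F [-0.8  0.5  0.3] T [ 0.03 -0.11 -0.02] gap 50.13 ff 0.0 q6 -0.74
top brass [374.46 221.9 ] bbox [365 204  22  22] area 307
side brass [303.53 254.04] bbox [302 249  20  21] area 340
screw [ 0.5057 -0.1871  0.0323] 0.08
top (0.5288, -0.1932) model bbox [364.9 203.9] [386.5 225.3] obs [365 204] [386 225]
top (0.531, -0.19) model bbox [363.8 203.2] [385.4 224.5] obs [365 204] [386 225]
side (0.5288, -0.1932) model bbox [301.4 248.7] [321.1 269.8] obs [302 249] [321 269]
side (0.531, -0.19) model bbox [302.  247.9] [321.8 268.9] obs [302 249] [321 269]
```

View pics/e0.png

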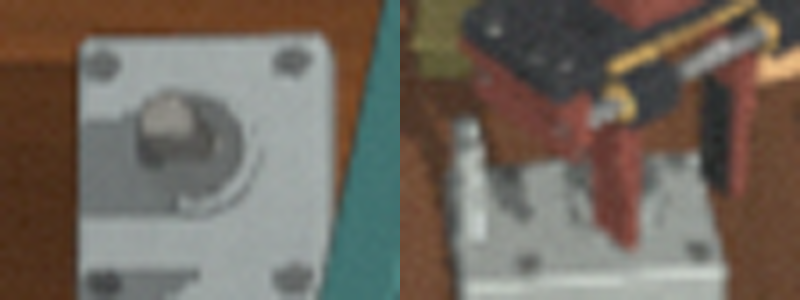

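The shaft's flat now cuts the top disc on its lower side, at crop (175,145), so it faces the fork. Next I centre the pulley in the arm's frame with a light pinch on its flange, along its x axis.

>>> {"method": "play_rows", "body": {
  "plan": "-0.218 -0.63 0 0 0 -1 85;-0.218 -0.63 0 0 0 -1 85;-0.218 -0.63 0 0 0 -1 85;-0.218 -0.63 0 0 0 -1 85;-0.218 -0.63 0 0 0 -1 85;-0.218 -0.63 0 0 0 -1 85;0 0 -1 0 0 0 85;0 0 -1 0 0 0 85;0 0 -1 0 0 0 85;0 0 -0.6 0 0 0 85;0 0 -0.3 0 0 0 85;0 0 0 0 0 0 85",
  "squeeze": 4
}}

```text
clock: 8.55
tcp_pos: [0.5301, -0.1902, 0.007]
tcp_rot: [-0.001, 0.783, 0.622, -0.0]
wrist_force: [-0.3, 0.2, 0.8]
finger_gap: 0.0847
finger_force: 0.0
```

```bash
python3 -c "
from h import *
st()"
```

```text
t 8.55 p [ 0.5301 -0.1902  0.007 ] ty -13.05 zax [-0.001  0.001 -1.   ] F [-0.3  0.2  0.8] T [ 0.   -0.09  0.  ] gap 84.71 ff 0.0 q6 -0.24
```

>>> {"method": "play_rows", "body": {
  "plan": "0 0 0 0 0 0 75;0 0 0 0 0 0 68;0 0 0 0 0 0 64;0 0 0 0 0 0 62;0 0 0 0 0 0 60;0 0 0 0 0 0 58;0 0 0 0 0 0 58;0 0 0 0 0 0 58"
}}

```text
clock: 9.55
tcp_pos: [0.53, -0.1907, 0.0076]
tcp_rot: [-0.0, 0.783, 0.622, -0.0]
wrist_force: [-1.7, 0.7, 3.6]
finger_gap: 0.0584
finger_force: 4.0
```

Run:
```python
from h import *
st()
for n in("top","side"): cv2.imwrite(f"pics/{n}2.png",cv2.cvtColor(r.camera(n),cv2.COLOR_RGB2BGR))
```

```text
t 9.55 p [ 0.53   -0.1907  0.0076] ty -13.05 zax [-0.001  0.    -1.   ] F [-1.7  0.7  3.6] T [-0.01  0.24 -0.05] gap 58.39 ff 4.0 q6 -0.24
```

>>> {"method": "play_rows", "body": {
  "plan": "0 0 0 0 0 0 70;0 0 0 0 0 0 84;0 0 0 0 0 0 84;0 0 1 0 0 0 84;0 0 1 0 0 0 84;0 0 0.8 0 0 1 84;0 0 0 0 0 1 70;0 0 0 0 0 1 60;0 0 0 0 0 1 60;0 0 0 0 0 1 60;0 0 0 0 0 1 60;0 0 0 0 0 1 60"
}}

```text
clock: 11.15
tcp_pos: [0.5303, -0.1908, 0.1476]
tcp_rot: [-0.0, 0.397, 0.918, -0.0]
wrist_force: [0.7, 0.2, -0.6]
finger_gap: 0.0598
finger_force: 0.0
```

Run:
```python
from h import *
st()
o=[]
for n,(x,y,w,h) in (("top",(350,190,52,39)),("side",(286,238,52,39))):
    im=cv2.cvtColor(r.camera(n),cv2.COLOR_RGB2BGR);c=im[y:y+h,x:x+w]
    o.append(cv2.resize(c,(400,300),interpolation=cv2.INTER_CUBIC))
    c=c.astype(float);b,g,rr=c[...,0],c[...,1],c[...,2]
    sat=np.clip(rr-b-70,0,None)*(rr>165);_,l,q,ct=cv2.connectedComponentsWithStats((sat>0).astype(np.uint8))
    for k in range(1,len(q)):
        wt=sat*(l==k);Y,X=np.mgrid[:h,:w]
        if q[k,4]>2: print(n,q[k,4],x+(wt*X).sum()/wt.sum(),y+(wt*Y).sum()/wt.sum())
cv2.imwrite("pics/f0.png",np.hstack(o))
```

```text
t 11.15 p [ 0.5303 -0.1908  0.1476] ty 43.22 zax [-0. -0. -1.] F [ 0.7  0.2 -0.6] T [-0.   -0.15 -0.02] gap 59.78 ff 0.0 q6 -1.22
top 6 374.54918032786884 221.7377049180328
side 7 303.875 254.20258620689654
```

View pics/f0.png

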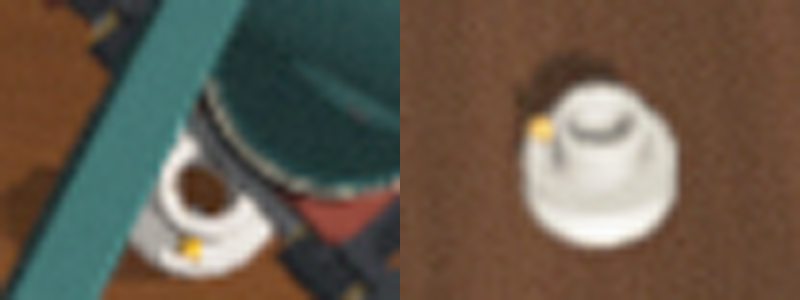

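The picture shows the pulley upright, with the screw at top (374.5,221.7) and side (303.9,254.2). It moved less than 1 mm. Next I grip the hub across its y.

>>> {"method": "play_rows", "body": {
  "plan": "0 0 0 0 0 1 60;0 0 0 0 0 1 60;0 0 0 0 0 1 60;0 0 0 0 0 1 60;0 0 -1 0 0 0.23 60;0 0 -1 0 0 0 60;0 0 -0.5 0 0 0 56;0 0 0 0 0 0 46;0 0 0 0 0 0 41;0 0 0 0 0 0 38;0 0 0 0 0 0 34;0 0 0 0 0 0 34",
  "squeeze": 8
}}

```text
clock: 12.75
tcp_pos: [0.5312, -0.1912, 0.0239]
tcp_rot: [0.001, 0.115, 0.993, -0.0]
wrist_force: [-0.9, -0.1, 6.8]
finger_gap: 0.0366
finger_force: 8.0
```

>>> {"method": "play_rows", "body": {
  "plan": "0 0 0 0 0 0 34;0 0 0 0 0 0 32;0 0 0 0 0 0 30",
  "squeeze": 30
}}

```text
clock: 13.12
tcp_pos: [0.5311, -0.1912, 0.0238]
tcp_rot: [0.001, 0.115, 0.993, -0.0]
wrist_force: [-0.5, 1.3, 7.1]
finger_gap: 0.036
finger_force: 30.0
```

```bash
python3 -c "
from h import *
st()"
```

```text
t 13.12 p [ 0.5311 -0.1912  0.0238] ty 76.78 zax [ 0.002 -0.001 -1.   ] F [-0.5  1.3  7.1] T [ 0.07 -0.06 -0.05] gap 35.99 ff 30.0 q6 -1.81
```

>>> {"method": "play_rows", "body": {
  "plan": "0 0 0.3 0 0 0 30;0 0 0.8 0 0 0 30;0 0 1 0 0 0 30;0 0 1 0 0 0 30;0 0 0.5 0 0 0 30;0.16 0.97 0 0 0 0.25 30;0.16 0.97 0 0 0 0.25 30;0.16 0.97 0 0 0 0.25 30;0.16 0.97 0 0 0 0.25 30;0.16 0.97 0 0 0 0.25 30;0.16 0.97 0 0 0 0.25 30;0.16 0.97 0 0 0 0.25 30"
}}

```text
clock: 14.62
tcp_pos: [0.5861, 0.1503, 0.2035]
tcp_rot: [0.0, -0.007, 1.0, -0.0]
wrist_force: [0.1, 0.1, -0.8]
finger_gap: 0.0361
finger_force: 30.0
```

>>> {"method": "play_rows", "body": {
  "plan": "0.16 0.97 0 0 0 0.27 30;0 0 0 0 0 0 30;0 0 0 0 0 0 30;0 0 0 0 0 0 30"
}}

```text
clock: 15.12
tcp_pos: [0.594, 0.1958, 0.2028]
tcp_rot: [-0.0, -0.025, 1.0, -0.0]
wrist_force: [0.2, -0.1, -1.1]
finger_gap: 0.0363
finger_force: 30.0
```

Run:
```python
from h import *
st()
o=[]
for n,(x,y,w,h) in (("top",(200,160,80,60)),("side",(280,110,80,60))):
    im=cv2.cvtColor(r.camera(n),cv2.COLOR_RGB2BGR);c=im[y:y+h,x:x+w]
    o.append(cv2.resize(c,(400,300),interpolation=cv2.INTER_CUBIC))
cv2.imwrite("pics/g0.png",np.hstack(o))
```

```text
t 15.12 p [0.594  0.1958 0.2028] ty 92.87 zax [-0.    -0.001 -1.   ] F [ 0.2 -0.1 -1.1] T [ 0.08 -0.12  0.  ] gap 36.25 ff 30.0 q6 -1.41
```

View pics/g0.png

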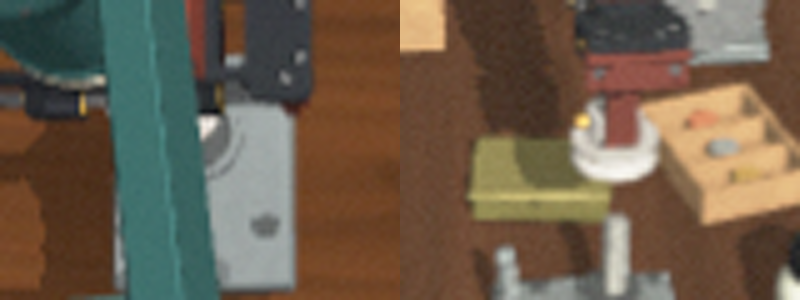

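The pulley is held level above the shaft, with the screw at side crop (583,121) pointing toward the fork. Next I descend and feel for the shaft top.

>>> {"method": "play_rows", "body": {
  "plan": "0.02 0.05 0 0 0 0.01 30;0 0 -0.5 0 0 0 30;0 0 -0.4 0 0 0 30;0 0 0 0 0 0 30;0 0 -0.1 0 0 0 30;0 0 -0.1 0 0 0 30;0 0 -0.1 0 0 0 30;0 0 0 0 0 0 30;0 0 0 0 0 0 30"
}}

```text
clock: 16.35
tcp_pos: [0.5954, 0.1997, 0.1427]
tcp_rot: [0.0, -0.026, 1.0, -0.0]
wrist_force: [0.4, -1.0, -1.4]
finger_gap: 0.0365
finger_force: 30.0
```

```bash
python3 -c "
from h import *
st()"
```

```text
t 16.35 p [0.5954 0.1997 0.1427] ty 93.03 zax [ 0. -0. -1.] F [ 0.4 -1.  -1.4] T [ 0.09 -0.17  0.01] gap 36.5 ff 30.0 q6 -1.41
```

>>> {"method": "play_rows", "body": {
  "plan": "-0.01 -0.025 0 0 0 0 30;0 0 -0.07 0 0 0 30;0 0 -0.07 0 0 0 30;0 0 -0.06 0 0 0 30;0 0 0 0 0 0 30;0 0 0 0 0 0 30"
}}

```text
clock: 17.1
tcp_pos: [0.5949, 0.1985, 0.1326]
tcp_rot: [-0.0, -0.026, 1.0, -0.0]
wrist_force: [0.4, -0.2, -0.8]
finger_gap: 0.0361
finger_force: 30.0
```

```bash
python3 -c "
from h import *
st()"
```

```text
t 17.1 p [0.5949 0.1985 0.1326] ty 93.03 zax [-0. -0. -1.] F [ 0.4 -0.2 -0.8] T [-0.02 -0.12 -0.02] gap 36.12 ff 30.0 q6 -1.41
```

>>> {"method": "play_rows", "body": {
  "plan": "0 0 -0.1 0 0 0 30;0 0 -0.1 0 0 0 30;0 0 -0.08 0 0 0 30;0 0 -0.06 0 0 0 30;0 0 -0.06 0 0 0 30;0 0 0 0 0 0 30;0 0 0 0 0 0 30"
}}

```text
clock: 17.98
tcp_pos: [0.595, 0.1985, 0.1127]
tcp_rot: [0.0, -0.026, 1.0, -0.0]
wrist_force: [0.0, 0.4, -0.7]
finger_gap: 0.0359
finger_force: 30.0
```

```bash
python3 -c "
from h import *
st()"
```

```text
t 17.98 p [0.595  0.1985 0.1127] ty 93.04 zax [ 0. -0. -1.] F [ 0.   0.4 -0.7] T [ 0.04 -0.17  0.01] gap 35.93 ff 30.0 q6 -1.41
```

The screw tip is already below the shaft top with no contact force, so it is over the flat. Next I go down to the spring plate and press.

>>> {"method": "play_rows", "body": {
  "plan": "0 0 -0.1 0 0 0 30;0 0 -0.1 0 0 0 30;0 0 -0.1 0 0 0 30;0 0 -0.1 0 0 0 30;0 0 -0.06 0 0 0 30;0 0 0 0 0 0 30;0 0 0 0 0 0 30",
  "squeeze": 45
}}

```text
clock: 18.85
tcp_pos: [0.595, 0.1985, 0.0898]
tcp_rot: [0.0, -0.026, 1.0, -0.0]
wrist_force: [0.4, -0.1, -1.0]
finger_gap: 0.0357
finger_force: 45.0
```

```bash
python3 -c "
from h import *
st()"
```

```text
t 18.85 p [0.595  0.1985 0.0898] ty 93.03 zax [ 0. -0. -1.] F [ 0.4 -0.1 -1. ] T [ 0.08 -0.11 -0.02] gap 35.72 ff 45.0 q6 -1.41
```

>>> {"method": "play_rows", "body": {
  "plan": "0 0 -0.06 0 0 0 30;0 0 -0.06 0 0 0 30;0 0 -0.06 0 0 0 30;0 0 -0.06 0 0 0 30;0 0 0 0 0 0 30;0 0 0 0 0 0 30"
}}

```text
clock: 19.6
tcp_pos: [0.5954, 0.1986, 0.0798]
tcp_rot: [0.001, -0.027, 1.0, 0.0]
wrist_force: [-3.9, -2.0, 16.3]
finger_gap: 0.0357
finger_force: 45.0
```

```bash
python3 -c "
from h import *
st()"
```

```text
t 19.6 p [0.5954 0.1986 0.0798] ty 93.04 zax [ 0.002  0.    -1.   ] F [-3.9 -2.  16.3] T [-0.18  0.65 -0.04] gap 35.74 ff 45.0 q6 -1.41
```

>>> {"method": "play_rows", "body": {
  "plan": "0 0 -0.04 0 0 0 30;0 0 0 0 0 0 30;0 0 0 0 0 0 30;0 0 0 0 0 0 30"
}}

```text
clock: 20.1
tcp_pos: [0.5956, 0.1986, 0.0797]
tcp_rot: [0.001, -0.027, 1.0, 0.0]
wrist_force: [-7.7, -2.0, 30.5]
finger_gap: 0.0353
finger_force: 45.0
```

Run:
```python
from h import *
st()
o=[]
for n,(x,y,w,h) in (("top",(200,160,80,60)),("side",(280,133,80,60))):
    im=cv2.cvtColor(r.camera(n),cv2.COLOR_RGB2BGR);c=im[y:y+h,x:x+w]
    o.append(cv2.resize(c,(400,300),interpolation=cv2.INTER_CUBIC))
cv2.imwrite("pics/i0.png",np.hstack(o))
# expected screw-head pixel (side) at home, 25 mm and 27 mm out
print(proj("side",frame([.5915,.195,.0525],[(-.025,0,.086),(-.025,0,.094)])).round(1))
```

```text
t 20.1 p [0.5956 0.1986 0.0797] ty 93.05 zax [ 0.003  0.    -1.   ] F [-7.7 -2.  30.5] T [-0.39  1.41 -0.  ] gap 35.3 ff 45.0 q6 -1.41
[[314.6 162.9]
 [314.7 161.1]]
```

View pics/i0.png

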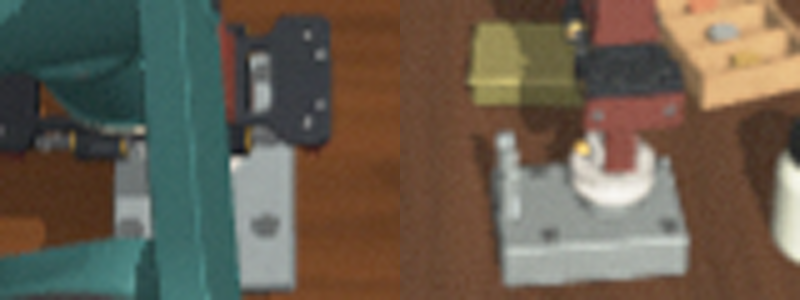

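It is on the stop: 14 N more force moved it only 0.1 mm. The screw head appears at side (316.4,162.8), as predicted. I'll ease to about 22 N and hand in.

>>> {"method": "play_rows", "body": {
  "plan": "0 0 -0 0 0 0 30;0 0 0.02 0 0 0 30;0 0 0 0 0 0 30;0 0 0 0 0 0 30;0 0 0 0 0 0 30"
}}

```text
clock: 20.82
tcp_pos: [0.5955, 0.1986, 0.0797]
tcp_rot: [0.001, -0.027, 1.0, 0.0]
wrist_force: [-6.9, -1.5, 22.8]
finger_gap: 0.0357
finger_force: 45.0
```

```bash
python3 -c "
from h import *
s,M=st()
if s['wrist_force'][2]>17 and s['tcp_pos'][2]<.0802: print(r.close_job())"
```

```text
t 20.82 p [0.5955 0.1986 0.0797] ty 93.05 zax [ 0.002  0.    -1.   ] F [-6.9 -1.5 22.8] T [-0.24  1.05  0.  ] gap 35.74 ff 45.0 q6 -1.41
the job is handed in; nothing more can be done
None
```

I handed the job in at 20.8 s: the shaft flat faces the fork, and the pulley is on the shaft with its screw over the flat, gripped at 45 N and held against the spring stop with about 23 N.

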